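# Close the denture flask clamp and start its flange nut

### The job

Close the loaded denture flask clamp: lower its hinged bridge gently onto the flask, fork round the stud. Then start the flange nut (not the smaller plain nut) squarely on the stud without forcing it (backing it off until the thread drops in is the sure way to find the start) and run it down clockwise until its flange bears on the bridge. Leave the other things on the bench where they are.

Things in the scene. Friction and masses are not known exactly. Their poses are not given: they have to be found in the camera images.
- clamp: Denture flask clamp screwed to the bench: grey base plate 195 x 100 mm, 24 mm thick, brass flask 80 x 86 mm on it (top 86 mm up). Origin: centre of the plate's underside; x runs from the stud end to the hinge end, z up. Steel stud at x = -65, hinge posts at x = +65 mm. Stud: plain pilot 18 mm across, tip coned to 13 mm; below it a three-start right-hand round thread, 23.4 mm over its crests.
- stud_tip (a point): Top of the stud's pilot, on its axis, 137 mm above the bench. The three thread ridges begin 13 mm lower, blunt, at 120 degree spacing; one begins on the clamp's -x side. Pitch 6 mm, lead 18 mm a turn: clockwise (from above) takes the nut 2.9 mm down per radian. Backed off past the ridges' ends it drops one pitch.
- stud_seat (a point): On the stud's axis at the height of the closed bridge's top face (110 mm above the bench): where the centre of the nut's underside is when its flange bears on the bridge. Axes as the clamp's.
- bridge_hinge (a point): Centre of the bridge's hinge pin, 104 mm above the bench; the pin runs along the clamp's y axis.
- bridge (a joint): Angle of the hinged steel bridge (rad): 0 = level, resting on the flask with its 28 mm fork slot round the stud; grows as it is raised, 1.57 = upright, stop at 1.75. Bar 12 mm thick, 30 mm wide, fork 56 mm wide, reaching 156 mm from the pin. 0.4 kg; slight hinge friction: it stays where it is near upright but falls if let go below about 1.2.
- handle_1 (a point): Middle of the grip of the bridge's cross handle on the clamp's +y side: a round rod 12 mm thick, parallel to the hinge pin, 130 mm from it, free from 28 to 95 mm off the bridge's middle line (ball 18 mm at the end); this point is 76 mm off. With the bridge down it is 104 mm above the bench. Moves with the bridge.
- handle_2 (a point): The same grip on the clamp's -y side, next to the drawer cabinet (whose top is 150 mm up). handle_1 is on the side of the paper bin (back wall 139 mm up) and of the service pole behind the bench.
- flange_nut: Large steel hexagon nut (0.16 kg) with a round flange, lying flange down on the grey drawer cabinet (top 150 mm above the bench): hexagon 38 mm across flats, flange 50 mm across and 5 mm thick, 26 mm high in all, bore crests 20 mm. Origin: centre of its underside, z up; x points at a flat, and at the low end of one of its three thread ridges (4.5 mm above the underside, others at 120 degrees).
- plain_nut: Smaller plain hexagon nut, 30 mm across flats, 16 mm high, no flange; on the same cabinet; does not fit the stud; to be left alone. Origin: centre of its underside.
- dappen: Small clear glass waisted dish, 34 mm across, 22 mm high, on the same cabinet; to be left alone. Origin: centre of its underside.
- wax_block: Pink block of wax, 32 x 55 x 14 mm; to be left alone. Origin: centre of its underside.
- bottle_1: Small white bottle, 30 mm across, 50 mm high; to be left alone. Origin: centre of its underside.
- bottle_2: Small bottle with a blue label, 30 mm across, 60 mm high; to be left alone. Origin: centre of its underside.

How it is judged:
By the outcome, as a careful person would: the job done as asked, in the order asked, and still so for the second after the job is handed in, with the robot touching nothing.
It also fails if it takes over 67 s, if anything falls off the work surface, if the arm or the gripper's body presses on something with over 40 N, if the wrist force passes 120 N, or if a joint passes its speed limit or range.

### The arm

A 6-joint arm with a two-finger parallel gripper is mounted at the origin on the work surface; the furniture and walls round the work are solid. World frame = base frame: x ahead of the robot, y to its left, z up, the work surface at z = 0. Lengths are in m, angles in rad, forces in N, time in s.
With the tool pointing down it reaches from about 0.3 to 0.875 m from the base axis. Payload 6.4 kg.
Tool frame: the origin (TCP) lies on the mounting face of the last link; the fingertips stand 173 mm ahead of it and the grasp point (between the pads) lies 155 mm ahead of it (ctrl.tip_reach is the distance from the TCP to the fingertips, in m); z points along the fingers, y is the line along which they close (so a half turn about z gives the same grasp; the last joint's range is limited). The gripper opens to 85 mm and grips with 20 to 120 N. Pads are 22 mm wide; open, the fingers measure 114 mm over their backs; the gripper's body (76 mm by 85 mm) begins 54 mm behind the grasp point. The pads swing forward as they close: fully open they stand 13 mm farther back than shut.
Start: joints at [0.97, 0.181, 1.607, -0, 1.354, -0.206], TCP at [0.221, 0.531, 0.405] pointing down, gripper open.
Joint ranges: [-2.99, 2.99], [-0.89, 2.07], [0.3, 2.58], [-1.14, 4.28], [0, 2.63], [-3.12, 3.12]. Speed limits (rad/s): [2.57, 2.57, 3.01, 3.14, 3.14, 3.14].

### API

Orientations are given as a unit quaternion [w, x, y, z].
In Python, from bench import ctrl gives the robot as it stands.
- The arm moves only by the shell command python3 -m pendant 'ROWS'. ROWS is JSON, a list that holds one entry, the list of rows, each a list of 7 numbers: the opening, from 0 (shut) to 1 (fully open), then the shift along the tool's x, y, z in mm, then the turn, a rotation vector about the tool's x, y, z in rad. A call has 1 to 5 rows; each row is the pose to reach, as a shift and turn from the pose commanded when the call began, along the tool's axes at that moment; what a row does not reach only later rows make up. A row lasts 1/12 s, in which the tool goes at most 41.7 mm and 7.16 degrees, less where a joint would pass 70% of its speed; a pose out of reach is approached as far as the arm can. A call with a gripper value outside its range is refused whole. The fingers move at their own pace and stop on an object; the grip force is fixed at half the most. Time passes only in rows, so rows that repeat a pose let the fingers close. It gives the time, the measured TCP pose, the force, the opening and the grip force at its end, in the units of the state.
- ctrl.get_obs(): the state, without advancing time (a new reading comes with each control period).
- ctrl.camera(name): name is "side" or "top" or "wrist"; returns the picture (420x560x3 uint8, red, green, blue); there is no depth.
- ctrl.camera_params(name): a dict with "mtx" (3x3 intrinsics, pixels), "distortion" ([k1, k2, p1, p2, k3] as OpenCV has them; the pictures are not rectified), "world_from_camera" (4x4, takes a point from camera to world coordinates); the wrist camera has in their place "tool_from_camera" (4x4, takes a point from camera to tool coordinates, whose origin is the TCP and whose axes are the flange's). Camera axes: x right, y down, z forward; pixel columns grow to the right and rows downward; lengths in m; the calibration is good to about 2 mm. A picture is of the moment at which its call begins: read the wrist's pose just before it. camera_params takes no time and is no camera call.
- ctrl.hand_in(): hands the job in; it is judged then, once.
Trained networks look in the newest picture that a camera, given by its name, has taken for a name from the list of things; names that differ only in an ending like _2 or _b are one class to them, and where a whole thing is asked for, a point or a joint stands for the part that bears it (a point fixed in the world has none). Each returns a list of dicts, best first, with "confidence" (0 to 1); they miss things now and then, are a little off and sometimes report something else, mostly with a low value. They report only what shows in the picture. A call takes as long as a camera call.
- ctrl.boxes_of(camera, name): "point" ([column, row] as shares, 0 to 1, of the picture: columns of its width, rows of its height, amid what is visible of it).
The state is a dict: "time_s": time; "q": joint angles; "dq": joint speeds; "joint_efforts": joint torques, N m; "eef_pos": TCP position; "eef_rot": TCP orientation; "wrist_force": force on the tool from outside, world axes, zero at the start; "torque": the same for the moment, N m; "opening": opening from 0.0 (shut) to 1.0 (fully open); "grasp_force": force on a finger pad.
Only numpy, scipy, OpenCV 4.12 (cv2) and the standard library are available. Lean on these libraries where they do the work, as an engineer would, in place of code of your own. Each camera call takes 0.05 s, during which the arm holds its last target. There are 200 camera calls.

## Working session

There is one attempt and no reset: what is moved stays moved. The work goes in short steps, Python scripts to look and compute and a shell command to move; the robot and the scene stay as the last step left them, time stands still between calls to the robot, and variables do not carry over. Pictures are saved under pics/ and viewed, at most 10 in all, crops included, and the job is handed in when it is done.

```bash
ls; mkdir -p pics
cat > h.py <<'E'
import numpy as np,cv2
from bench import ctrl
from scipy.spatial.transform import Rotation as R
def T():
    o=ctrl.get_obs();M=np.eye(4);q=o["eef_rot"];M[:3,:3]=R.from_quat([q[1],q[2],q[3],q[0]]).as_matrix();M[:3,3]=o["eef_pos"];return M
def cam(n,M=None):
    p=ctrl.camera_params(n)
    W=np.array(p["world_from_camera"]) if n!="wrist" else M@np.array(p["tool_from_camera"])
    return np.array(p["mtx"]),np.array(p["distortion"]),W
def ray(n,uv,M=None):
    K,d,W=cam(n,M);u=cv2.undistortPoints(np.array([[uv]],float),K,d)[0,0]
    return W[:3,3],W[:3,:3]@np.array([u[0],u[1],1])
def atz(n,uv,z,M=None):
    o,r=ray(n,uv,M);return o+r*(z-o[2])/r[2]
def proj(n,P,M=None):
    K,d,W=cam(n,M);Wi=np.linalg.inv(W);rv=cv2.Rodrigues(Wi[:3,:3])[0]
    return cv2.projectPoints(np.array(P,float).reshape(-1,3),rv,Wi[:3,3],K,d)[0][:,0]
def snap(n,f):
    M=T();im=ctrl.camera(n);cv2.imwrite("pics/"+f,im[:,:,::-1]);return M,im
E
python3 - <<'E'
from h import *
np.set_printoptions(precision=3,suppress=True)
S=[]
for n in["side","top","wrist"]:
    M,im=snap(n,n+"1.png");S.append(im)
    K,d,W=cam(n,M);print(n,W[:3,3],W[:3,2],K[0,0])
    for t in["clamp","flange_nut","plain_nut","dappen","handle_1","bridge","wax_block","bottle_1"]:
        print(t,[(np.round(np.array(b["point"])*[560,420]),round(b["confidence"],2)) for b in ctrl.boxes_of(n,t)][:4])
print(ctrl.get_obs(),ctrl.tip_reach)
E
```

```text
pics
side [0.548 0.874 0.504] [ 0.021 -0.898 -0.44 ] 461.724921205981
clamp [(array([248., 202.]), 0.55)]
flange_nut [(array([300., 191.]), 0.98)]
plain_nut [(array([270., 238.]), 0.69)]
dappen [(array([305., 214.]), 0.74)]
handle_1 [(array([294., 150.]), 0.56)]
bridge [(array([293., 149.]), 0.55)]
wax_block []
bottle_1 [(array([214., 281.]), 0.96), (array([226., 267.]), 0.6), (array([298., 194.]), 0.21)]
top [0.415 0.062 0.982] [ 0.159  0.023 -0.987] 493.00981757401945
clamp [(array([328., 206.]), 0.86), (array([174., 198.]), 0.59)]
flange_nut [(array([254., 225.]), 0.57)]
plain_nut [(array([169., 192.]), 0.71), (array([329., 207.]), 0.68)]
dappen [(array([215., 223.]), 0.77)]
handle_1 [(array([340., 213.]), 0.96)]
bridge [(array([340., 217.]), 0.7)]
wax_block [(array([320., 275.]), 0.58)]
bottle_1 [(array([257., 169.]), 0.53), (array([233., 160.]), 0.52)]
wrist [0.157 0.558 0.375] [ 0.251 -0.105 -0.962] 303.3839929450725
clamp []
flange_nut []
plain_nut []
dappen []
handle_1 []
bridge []
wax_block []
bottle_1 []
{'time_s': 1.35, 'q': array([ 0.97 ,  0.181,  1.607, -0.   ,  1.354, -0.206]), 'dq': array([ 0.001, -0.001,  0.002,  0.   ,  0.001, -0.001]), 'joint_efforts': array([ -0.001, -44.484, -35.168,  -0.   ,   0.001,  -0.   ]), 'eef_pos': array([0.221, 0.531, 0.405]), 'eef_rot': array([ 0.   ,  0.196,  0.981, -0.   ]), 'wrist_force': array([ 0.282, -0.121, -0.11 ]), 'torque': array([0.015, 0.019, 0.038]), 'grasp_force': 0.0, 'opening': 0.9960482178934396} 0.1734
```

View pics/side1.png

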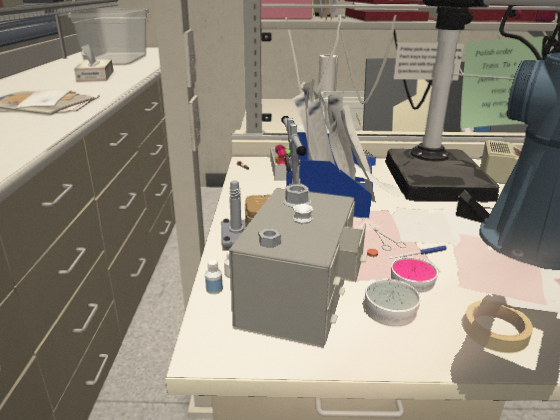

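View pics/top1.png

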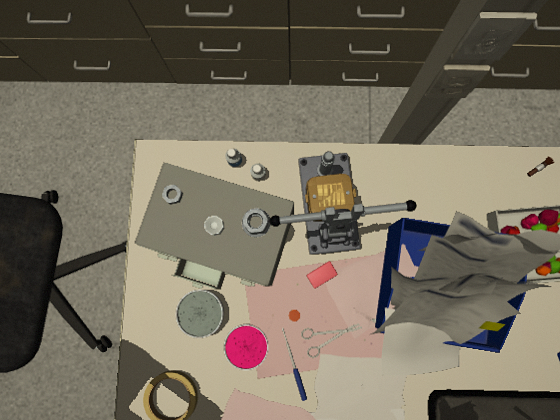

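The side view shows the cabinet with the flange nut at (297,191) and the plain nut at (270,238). The stud is at (235,205) and the bridge is upright at about x=293. In the top view the stud end is at (328,155), the handle balls are at (275,220) and (410,205), and the flange nut is at (256,220). Next I'll enlarge the clamp area.

Run:
```python
import cv2
a=cv2.imread("pics/top1.png")[135:275,230:430];cv2.imwrite("pics/topc.png",cv2.resize(a,(800,560),interpolation=cv2.INTER_CUBIC))
a=cv2.imread("pics/side1.png")[90:240,190:390];cv2.imwrite("pics/sidec.png",cv2.resize(a,(800,600),interpolation=cv2.INTER_CUBIC))
```

```text
(no output)
```

View pics/topc.png

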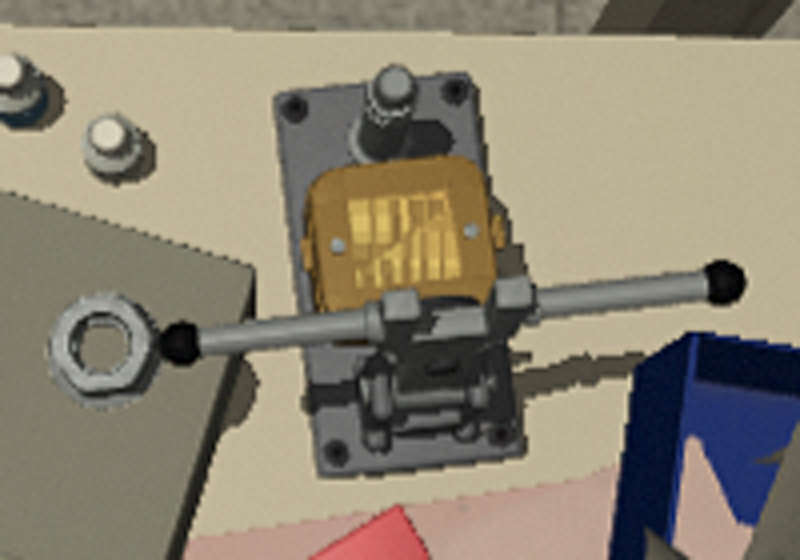

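View pics/sidec.png

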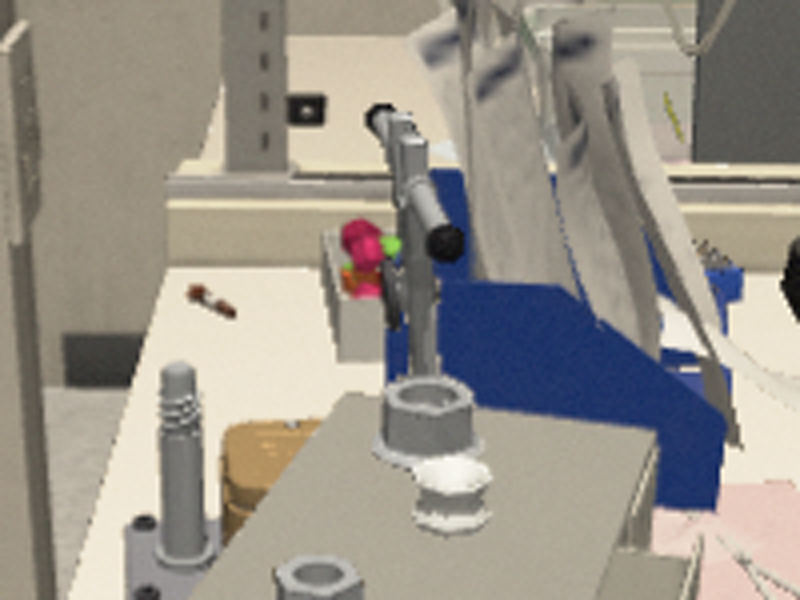

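The crops give the plate corners, the stud tip at top (329,155) and side (234.5,182), the nut's top face at top (256,222) and side (297,189), and the balls at top (275,221) and (411,205.5). I'll compute positions from these.

Run:
```python
from h import *
np.set_printoptions(precision=4,suppress=True)
tc=lambda u,v:(230+u/4-.4,135+v/4-.4); sc=lambda u,v:(190+u/4-.4,90+v/4-.4)
P=[atz("top",tc(*c),.024)for c in[(274,96),(468,74),(524,455),(320,476)]]
C=np.mean(P,0);ax=(P[2]+P[3]-P[0]-P[1])/2;print("C",C,"xax",np.linalg.norm(ax),np.linalg.norm(P[1]-P[0]),"yaw",np.arctan2(ax[1],ax[0]))
ax/=np.linalg.norm(ax);print("stud from plate",C-.065*ax,"hinge",C+.065*ax)
def tri(a,b):
    (o1,r1),(o2,r2)=ray("top",a),ray("side",b);r1/=np.linalg.norm(r1);r2/=np.linalg.norm(r2)
    s=np.linalg.lstsq(np.c_[r1,-r2],o2-o1,rcond=None)[0];p,q=o1+s[0]*r1,o2+s[1]*r2;return (p+q)/2,np.linalg.norm(p-q)
print("stud",tri(tc(396,80),sc(178,366)),atz("top",tc(396,80),.137),atz("side",sc(178,368),.137))
print("nut",tri(tc(104,347),sc(428,395)),atz("top",tc(104,347),.176),atz("side",sc(428,395),.176))
L=tri(tc(181,344),sc(445,243))[0];Rr=tri(tc(724,282),sc(380,116))[0];print("balls",L,Rr,L-Rr,(L+Rr)/2)
hx=[(57,349),(68,306),(105,295),(147,310),(152,350),(108,396)]
for b in ["plain_nut","dappen"]:print(b)
```

```text
C [ 0.578  -0.0036  0.024 ] xax 0.1911884980599143 0.09760158733271457 yaw -3.0003357932128303
stud from plate [0.6423 0.0056 0.024 ] hinge [ 0.5136 -0.0127  0.024 ]
stud (array([0.6453, 0.005 , 0.1363]), np.float64(0.0009338594041036593)) [0.6447 0.0051 0.137 ] [0.6454 0.009  0.137 ]
nut (array([0.5202, 0.1268, 0.175 ]), np.float64(0.003624583340309289)) [0.5182 0.1269 0.176 ] [0.522  0.1284 0.176 ]
balls [0.5138 0.0927 0.2339] [ 0.5423 -0.1146  0.2346] [-0.0285  0.2072 -0.0007] [ 0.5281 -0.0109  0.2343]
plain_nut
dappen
```

```bash
cat >> h.py <<'E'
YAW=-3.003
X=np.array([np.cos(YAW),np.sin(YAW),0]);Y=np.array([-X[1],X[0],0]);Z=np.array([0,0,1.])
STUD=np.array([.645,.0052,0]);HINGE=STUD+.13*X+[0,0,.104]
def tri(a,b):
    (o1,r1),(o2,r2)=ray("top",a),ray("side",b);r1/=np.linalg.norm(r1);r2/=np.linalg.norm(r2)
    s=np.linalg.lstsq(np.c_[r1,-r2],o2-o1,rcond=None)[0];p,q=o1+s[0]*r1,o2+s[1]*r2;return (p+q)/2,np.linalg.norm(p-q)
def down(az): # tool down with tool y at azimuth az
    y=np.array([np.cos(az),np.sin(az),0]);return np.c_[np.cross(y,-Z),y,-Z]
def rel(pos,Rm,M=None):
    M=T() if M is None else M
    return np.round(np.r_[M[:3,:3].T@(np.array(pos)-M[:3,3])*1000,R.from_matrix(M[:3,:3].T@Rm).as_rotvec()],3)
E
python3 - <<'E'
from h import *
np.set_printoptions(precision=3,suppress=True)
print("pole",tri((508,22),(191,60)),tri((468,80),(195,125)))
for p in[(400,140),(430,100)]:
  for z in(-.3,0,.2,.4):print(p,z,atz("top",p,z))
print("bin corner",atz("top",(402,219),.139),atz("top",(388,226),.139))
az=np.arctan2(-X[1],-X[0]);g=HINGE+.13*(np.cos(1.48)*-X+np.sin(1.48)*Z)+.065*Y
print(HINGE,g,az);print(rel(g+[0,0,.255],down(az)),rel(g+[0,0,.155],down(az)))
M=T();print(M[:3,:3])
E
```

```text
pole (array([ 0.771, -0.227,  0.346]), np.float64(0.0209717441273095)) (array([ 0.764, -0.227,  0.187]), np.float64(0.003359891205674461))
(400, 140) -0.3 [ 0.808 -0.216 -0.3  ]
(400, 140) 0 [ 0.716 -0.151  0.   ]
(400, 140) 0.2 [ 0.654 -0.107  0.2  ]
(400, 140) 0.4 [ 0.593 -0.064  0.4  ]
(430, 100) -0.3 [ 0.922 -0.299 -0.3  ]
(430, 100) 0 [ 0.804 -0.214  0.   ]
(430, 100) 0.2 [ 0.724 -0.158  0.2  ]
(430, 100) 0.4 [ 0.645 -0.102  0.4  ]
bin corner [ 0.533 -0.122  0.139] [ 0.52  -0.098  0.139]
[ 0.516 -0.013  0.104] [ 0.537 -0.076  0.233] 0.1385926535897931
[-524.644 -438.202  -83.752   -0.       0.       1.037] [-524.643 -438.197   16.248   -0.       0.       1.037]
[[-0.923  0.385 -0.   ]
 [ 0.385  0.923 -0.   ]
 [-0.    -0.    -1.   ]]
```

```bash
python3 -m pendant '[[[1,-29,-24,-17,0,0,0],[1,-58,-48,-34,0,0,0],[1,-87,-72,-51,0,0,0],[1,-116,-96,-68,0,0,0],[1,-146,-121,-84,0,0,0]]]'; python3 -m pendant '[[[1,-31,-26,0,0,0,0],[1,-62,-52,0,0,0,0],[1,-93,-78,0,0,0,0],[1,-124,-104,0,0,0,0],[1,-155,-130,0,0,0,0]]]'; python3 -m pendant '[[[1,-31,-26,0,0,0,0.12],[1,-62,-52,0,0,0,0.24],[1,-93,-78,0,0,0,0.36],[1,-124,-104,0,0,0,0.48],[1,-155,-130,0,0,0,0.6]]]'
python3 - <<'E'
from h import *
az=np.arctan2(-X[1],-X[0]);g=HINGE+.13*(np.cos(1.48)*-X+np.sin(1.48)*Z)+.065*Y
print(rel(g+[0,0,.255],down(az)))
E
```

```text
time_s: 1.77
eef_pos: [0.3093, 0.362, 0.4895]
eef_rot: [0.0, 0.196, 0.981, 0.0]
wrist_force: [0.5, 0.4, 1.0]
opening: 0.996
grasp_force: 0.0
time_s: 2.18
eef_pos: [0.4025, 0.1819, 0.4889]
eef_rot: [0.001, 0.196, 0.981, 0.0]
wrist_force: [0.5, 0.7, 0.0]
opening: 1.001
grasp_force: 0.0
time_s: 2.6
eef_pos: [0.4957, 0.0021, 0.4888]
eef_rot: [0.0, 0.48, 0.877, 0.0]
wrist_force: [0.5, 0.5, -1.1]
opening: 1.0
grasp_force: 0.0
[-8.7552e+01 -7.1840e+00  3.6100e-01  1.0000e-03  0.0000e+00  4.3100e-01]
```

Next I finish the approach and look with the wrist camera.

```bash
python3 -m pendant '[[[1,-29,-2,0,0,0,0.12],[1,-58,-5,0,0,0,0.24],[1,-88,-7,0,0,0,0.36],[1,-88,-7,0,0,0,0.431],[1,-88,-7,0,0,0,0.431]]]'
python3 - <<'E'
from h import *
M,im=snap("wrist","w2.png")
az=np.arctan2(-X[1],-X[0]);g=HINGE+.13*(np.cos(1.48)*-X+np.sin(1.48)*Z)
print(rel(g+.065*Y+[0,0,.155],down(az)),M[:3,3])
for n,p in[("g65",g+.065*Y),("g30",g+.03*Y),("ball",g+.104*Y),("stud",STUD+[0,0,.137])]:
    print(n,proj("wrist",p,M))
E
```

```text
time_s: 3.02
eef_pos: [0.5378, -0.0751, 0.488]
eef_rot: [-0.0, 0.656, 0.755, -0.0]
wrist_force: [-0.4, -0.3, 0.5]
opening: 0.998
grasp_force: 0.0
[-1.4030e+00 -6.6200e-01  9.9647e+01 -1.0000e-03 -1.0000e-03  7.0000e-03] [ 0.53779251 -0.07510258  0.48798628]
g65 [[281.30759136 215.03557379]]
g30 [[281.39082207 170.05103325]]
ball [[281.22219208 261.07470784]]
stud [[397.52249371 126.22523527]]
```

View pics/w2.png

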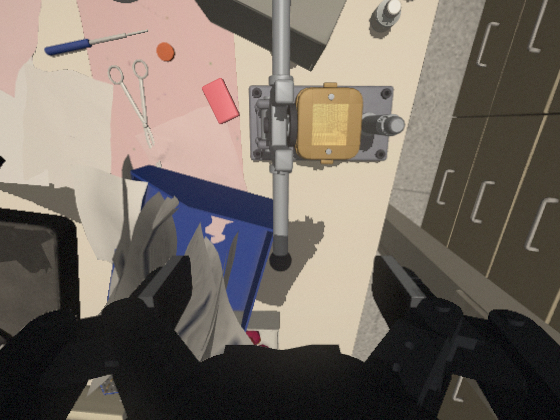

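The view matches the prediction: rod at column 281, ball at (281,261), stud tip at (397,125). The papers stand near the left finger, so I'll narrow the opening to 0.35 and grip 53 mm off the middle line.

```bash
python3 -m pendant '[[[0.35,11,0,25,0,0,0.007],[0.35,11,0,50,0,0,0.007],[0.35,11,0,50,0,0,0.007],[0.35,11,0,50,0,0,0.007],[0.35,11,0,65,0,0,0.007]]]';python3 -m pendant '[[[0.35,0,0,15,0,0,0],[0.35,0,0,30,0,0,0],[0.35,0,0,36,0,0,0]]]';python3 -m pendant '[[[0,0,0,0,0,0,0],[0,0,0,0,0,0,0],[0,0,0,0,0,0,0],[0,0,0,0,0,0,0],[0,0,0,0,0,0,0]]]'
python3 - <<'E'
from h import *
M=T();az=np.arctan2(-X[1],-X[0])
print(M[:3,3]);p=M[:3,3]-[0,0,.155]-HINGE;print(p@-X,p[2],p@Y)
snap("wrist","w3.png")
E
```

```text
time_s: 3.48
eef_pos: [0.5367, -0.0623, 0.4278]
eef_rot: [0.003, 0.656, 0.755, 0.001]
wrist_force: [-0.2, -0.3, 0.3]
opening: 0.352
grasp_force: 0.0
time_s: 3.73
eef_pos: [0.5358, -0.0623, 0.3877]
eef_rot: [0.0, 0.656, 0.755, 0.0]
wrist_force: [-0.1, -0.2, -0.3]
opening: 0.35
grasp_force: 0.0
time_s: 4.15
eef_pos: [0.536, -0.0625, 0.3886]
eef_rot: [0.0, 0.657, 0.754, 0.0]
wrist_force: [-1.3, 2.2, 2.1]
opening: 0.118
grasp_force: 59.0
[ 0.53595082 -0.06248597  0.38855658]
0.012645678079459923 0.12955657906131202 0.051971873688245754
```

View pics/w3.png

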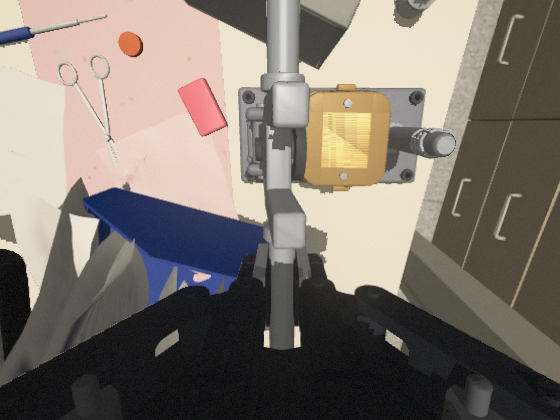

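The rod is held between the pads, at opening 0.118 (about 10 mm) with 59 N. I'll work out the arc.

Run:
```python
import numpy as np
t0=1.473
for k in range(4):
    a=t0-.4*k
    for i in range(1,6):
        t=a-.08*i
        if t>=0.03:print(k,round(t,3),np.round([130*(np.cos(t)-np.cos(a)),130*(np.sin(a)-np.sin(t))],1))
```

```text
0 1.393 [10.3  1.4]
0 1.313 [20.5  3.7]
0 1.233 [30.4  6.7]
0 1.153 [40.1 10.6]
0 1.073 [49.4 15.2]
1 0.993 [8.9 5.3]
1 0.913 [17.4 11.3]
1 0.833 [25.4 18. ]
1 0.753 [32.8 25.3]
1 0.673 [39.6 33.2]
2 0.593 [6.2 8.4]
2 0.513 [11.6 17.2]
2 0.433 [16.3 26.5]
2 0.353 [20.3 36.1]
2 0.273 [23.5 46. ]
3 0.193 [ 2.4 10.1]
3 0.113 [ 4.  20.4]
3 0.033 [ 4.7 30.8]
```

```bash
python3 -m pendant '[[[0,0,10.3,1.4,0,0,0],[0,0,20.5,3.7,0,0,0],[0,0,30.4,6.7,0,0,0],[0,0,40.1,10.6,0,0,0],[0,0,49.4,15.2,0,0,0]]]'; python3 -m pendant '[[[0,0,8.9,5.3,0,0,0],[0,0,17.4,11.3,0,0,0],[0,0,25.4,18,0,0,0],[0,0,32.8,25.3,0,0,0],[0,0,39.6,33.2,0,0,0]]]'; python3 -c "
from h import *
p=T()[:3,3]-[0,0,.155]-HINGE;print(p@-X,p[2],p@Y,np.hypot(p@-X,p[2]),np.arctan2(p[2],p@-X))"
```

```text
time_s: 4.62
eef_pos: [0.5858, -0.0558, 0.3716]
eef_rot: [-0.0, 0.657, 0.754, -0.0]
wrist_force: [-2.4, -0.2, 0.8]
opening: 0.118
grasp_force: 62.3
time_s: 5.03
eef_pos: [0.6249, -0.0504, 0.3383]
eef_rot: [0.0, 0.657, 0.754, 0.0]
wrist_force: [-1.0, -1.7, 2.5]
opening: 0.114
grasp_force: 61.0
0.10236263353668781 0.07934411947003907 0.05229965978980278 0.1295129261465514 0.6593898860550228
```

```bash
python3 -m pendant '[[[0,0,6.2,8.4,0,0,0],[0,0,11.6,17.2,0,0,0],[0,0,16.3,26.5,0,0,0],[0,0,20.3,36.1,0,0,0],[0,0,23.5,46,0,0,0]]]'; python3 -m pendant '[[[0,0,1.5,6,0,0,0],[0,0,2.7,12,0,0,0],[0,0,3.6,18,0,0,0],[0,0,4.2,23,0,0,0],[0,0,4.4,27,0,0,0]]]'; python3 -m pendant '[[[0,0,0,1,0,0,0],[0,0,0.1,2,0,0,0],[0,0,0.1,2,0,0,0]]]'; python3 -c "
from h import *
p=T()[:3,3]-[0,0,.155]-HINGE;print(p@-X,p[2],p@Y,np.hypot(p@-X,p[2]),np.arctan2(p[2],p@-X))"
```

```text
time_s: 5.45
eef_pos: [0.6476, -0.0473, 0.2921]
eef_rot: [0.0, 0.657, 0.754, -0.0]
wrist_force: [-0.9, -2.7, 0.2]
opening: 0.117
grasp_force: 60.1
time_s: 5.87
eef_pos: [0.6515, -0.0466, 0.2656]
eef_rot: [0.0, 0.657, 0.754, -0.0]
wrist_force: [0.9, -4.0, 0.9]
opening: 0.117
grasp_force: 60.2
time_s: 6.12
eef_pos: [0.6516, -0.0466, 0.264]
eef_rot: [0.0, 0.657, 0.754, -0.0]
wrist_force: [0.4, -4.1, -1.8]
opening: 0.111
grasp_force: 60.0
0.12933328832353674 0.0049584618228982885 0.05225829596082008 0.12942830375241818 0.03831986820567889
```

```bash
for i in 1 2; do python3 -m pendant '[[[0,0,0,1,0,0,0],[0,0,0,1,0,0,0]]]' | egrep 'eef_pos|wrist_f'; done; python3 -m pendant '[[[0,0,0,0.7,0,0,0],[0,0,0,0.7,0,0,0]]]'| egrep 'eef_pos|wrist_f'; python3 -m pendant '[[[0,0,0,0.7,0,0,0],[0,0,0,0.7,0,0,0]]]'| egrep 'eef_pos|wrist_f'
```

```text
eef_pos: [0.6516, -0.0466, 0.2632]
wrist_force: [0.5, -4.8, 0.1]
eef_pos: [0.6516, -0.0466, 0.2622]
wrist_force: [-0.2, -5.7, 0.7]
eef_pos: [0.6516, -0.0466, 0.2616]
wrist_force: [0.4, -4.7, 1.7]
eef_pos: [0.6516, -0.0466, 0.261]
wrist_force: [0.3, -4.6, 0.7]
```

```bash
python3 -m pendant '[[[0,0,0,0.7,0,0,0],[0,0,0,0.7,0,0,0]]]' | egrep 'eef_pos|wrist_f'; python3 -m pendant '[[[0,0,0,0.7,0,0,0],[0,0,0,0.7,0,0,0]]]'| egrep 'eef_pos|wrist_f'; python3 -m pendant '[[[0,0,0,0.7,0,0,0],[0,0,0,0.7,0,0,0]]]'| egrep 'eef_pos|wrist_f'
```

```text
eef_pos: [0.6516, -0.0466, 0.2603]
wrist_force: [0.2, -5.0, 2.2]
eef_pos: [0.6516, -0.0466, 0.2596]
wrist_force: [0.4, -6.3, 1.3]
eef_pos: [0.6517, -0.0466, 0.2596]
wrist_force: [-2.7, -5.1, 6.4]
```

It is seated: the force is rising at grasp height 0.1046. I'll release and rise.

```bash
python3 -m pendant '[[[0.45,0,0,0,0,0,0],[0.45,0,0,0,0,0,0],[0.45,0,0,0,0,0,0],[0.45,0,0,-10,0,0,0],[0.45,0,0,-40,0,0,0]]]'; python3 -m pendant '[[[1,0,0,-40,0,0,0],[1,0,0,-80,0,0,0],[1,0,0,-120,0,0,0],[1,0,0,-120,0,0,0]]]'
python3 - <<'E'
from h import *
np.set_printoptions(precision=4,suppress=True)
M,im=snap("wrist","w4.png")
print(M[:3,3],proj("wrist",STUD+[0,0,.137],M),proj("wrist",STUD+.13*X*0+.076*Y+[0,0,.104],M))
print([(np.array(b["point"])*[560,420],b["confidence"]) for n in("flange_nut","handle_1") for b in ctrl.boxes_of("wrist",n)])
# target above nut
nut=np.array([.5195,.1272,.150])
for a in range(0,180,30):pass
print(rel(nut+[0,0,.32],down(np.arctan2(-X[1],-X[0]))))
E
```

```text
time_s: 7.7
eef_pos: [0.6497, -0.0456, 0.2939]
eef_rot: [-0.005, 0.657, 0.754, -0.002]
wrist_force: [0.1, 0.1, -1.1]
opening: 0.447
grasp_force: 0.0
time_s: 8.03
eef_pos: [0.6533, -0.0464, 0.4301]
eef_rot: [0.007, 0.656, 0.754, 0.004]
wrist_force: [0.5, -0.6, 2.0]
opening: 0.984
grasp_force: 0.0
[ 0.6533 -0.0464  0.4301] [[275.6422 140.3511]] [[276.1009 214.2591]]
[(array([243.992, 135.198]), 0.6)]
[ 189.889 -106.81   -50.58     0.002    0.      -0.   ]
```

View pics/w4.png

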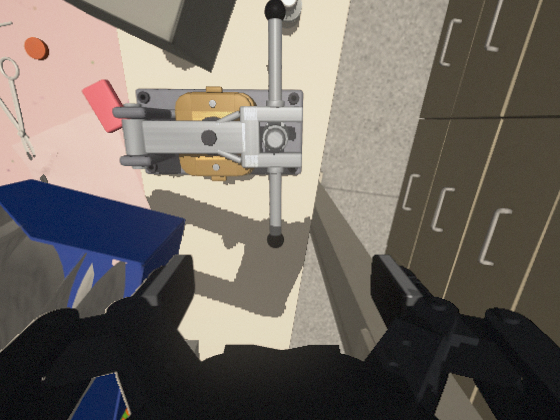

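The bridge is down with its fork round the stud, whose tip is at (275,138). Next I go above the nut.

```bash
python3 -m pendant '[[[1,35,-19,-10,0,0,0],[1,70,-39,-20,0,0,0],[1,105,-59,-30,0,0,0],[1,140,-79,-40,0,0,0],[1,172,-97,-45,0,0,0]]]' >/dev/null; python3 -m pendant '[[[1,18,-10,0,0,0,0],[1,18,-10,0,0,0,0],[1,18,-10,0,0,0,0]]]'
python3 - <<'E'
from h import *
np.set_printoptions(precision=4,suppress=True)
M,im=snap("wrist","w5.png")
print(M[:3,3],proj("wrist",[.5195,.1272,.176],M))
bs=ctrl.boxes_of("wrist","flange_nut");print([(np.array(b["point"])*[560,420],b["confidence"]) for b in bs])
c=proj("wrist",[.5195,.1272,.17],M)[0].astype(int);x0,y0=c[0]-60,c[1]-60
cv2.imwrite("pics/w5c.png",cv2.resize(im[max(y0,0):y0+120,x0:x0+120,::-1],None,fx=5,fy=5,interpolation=cv2.INTER_CUBIC));print(x0,y0)
E
```

```text
time_s: 8.85
eef_pos: [0.5187, 0.1279, 0.4622]
eef_rot: [-0.001, 0.656, 0.755, -0.001]
wrist_force: [-0.8, -0.0, -0.4]
opening: 0.996
grasp_force: 0.0
[0.5187 0.1279 0.4622] [[283.7133 204.7743]]
[(array([285.6  , 191.688]), 0.61)]
223 142
```

View pics/w5c.png

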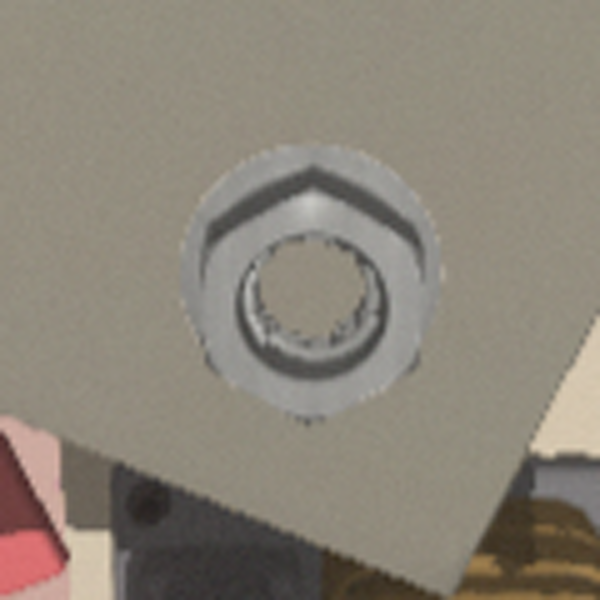

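The nut's flats face the image's left and right, so the gripper is already aligned to about 1°. The bore's centre is at crop (313,307), which is pixel (285.2,203).

Run:
```python
from h import *
np.set_printoptions(precision=4,suppress=True)
M=T();c=atz("wrist",(285.2,203),.176,M);print(c,ctrl.get_obs()["q"])
c[2]=.328;print(rel(c,down(np.arctan2(-X[1],-X[0])),M))
```

```text
[0.5217 0.1275 0.176 ] [ 0.0169  0.0472  1.6372 -0.0003  1.4592 -0.1209]
[  0.7     2.335 134.341  -0.002   0.     -0.001]
```

```bash
python3 -m pendant '[[[0.75,0.7,1.9,35,0,0,0],[0.75,0.7,1.9,70,0,0,0],[0.75,0.7,1.9,100,0,0,0],[0.75,0.7,1.9,115,0,0,0],[0.75,0.7,1.9,122,0,0,0]]]'; python3 -m pendant '[[[0.75,0,0,6,0,0,0],[0.75,0,0,12,0,0,0],[0.75,0,0,12,0,0,0]]]';  python3 -m pendant '[[[0.2,0,0,0,0,0,0],[0.2,0,0,0,0,0,0],[0.2,0,0,0,0,0,0],[0.2,0,0,0,0,0,0],[0.2,0,0,0,0,0,0]]]'
```

```text
time_s: 9.37
eef_pos: [0.5208, 0.1266, 0.3373]
eef_rot: [-0.003, 0.657, 0.753, -0.002]
wrist_force: [-0.4, -1.0, 1.0]
opening: 0.749
grasp_force: 0.0
time_s: 9.62
eef_pos: [0.5217, 0.1275, 0.3293]
eef_rot: [-0.0, 0.657, 0.754, -0.0]
wrist_force: [-0.1, -0.5, 0.3]
opening: 0.755
grasp_force: 0.0
time_s: 10.03
eef_pos: [0.5218, 0.128, 0.331]
eef_rot: [0.001, 0.657, 0.754, 0.001]
wrist_force: [-0.4, -0.7, 5.1]
opening: 0.434
grasp_force: 61.9
```

```bash
python3 -m pendant '[[[0.2,0,0,-10,0,0,0],[0.2,0,0,-30,0,0,0],[0.2,0,0,-50,0,0,0],[0.2,0,0,-50,0,0,0]]]'; python3 -m pendant '[[[0.2,-28,21,0,0,0,0],[0.2,-56,42,0,0,0,0],[0.2,-84,63,0,0,0,0],[0.2,-112,84,0,0,0,0],[0.2,-138,105,0,0,0,0]]]' ; python3 -m pendant '[[[0.2,0,0,20,0,0,0],[0.2,0,0,40,0,0,0],[0.2,0,0,40,0,0,0]]]'
python3 - <<'E'
from h import *
np.set_printoptions(precision=4,suppress=True)
M=T();print(M[:3,3],rel(STUD+[0,0,.333],down(.1386),M))
ims=[]
for n in("side","top","wrist"):
    im=snap(n,n+"6.png")[1]
    p=proj(n,STUD+[0,0,.16],M)[0].astype(int)
    if n=="wrist":h=im[p[1]-75:p[1]+75,p[0]-100:p[0]+100];
    else:h=im[p[1]-75:p[1]+75,p[0]-50:p[0]+50]
    print(n,p,h.shape,proj(n,STUD+[0,0,.137],M),proj(n,M[:3,3]-[0,0,.155],M))
    ims.append(cv2.resize(h,None,fx=4,fy=4,interpolation=cv2.INTER_CUBIC)[:,:,::-1])
cv2.imwrite("pics/c6.png",np.hstack(ims[:2]));cv2.imwrite("pics/w6.png",ims[2])
E
```

```text
time_s: 10.37
eef_pos: [0.5224, 0.1281, 0.3839]
eef_rot: [0.002, 0.657, 0.754, 0.002]
wrist_force: [0.8, 0.2, -0.9]
opening: 0.433
grasp_force: 61.2
time_s: 10.78
eef_pos: [0.645, 0.0044, 0.3784]
eef_rot: [-0.001, 0.657, 0.754, -0.0]
wrist_force: [0.1, 2.0, -1.7]
opening: 0.431
grasp_force: 61.1
time_s: 11.03
eef_pos: [0.6427, 0.0052, 0.3335]
eef_rot: [-0.004, 0.657, 0.754, -0.002]
wrist_force: [-0.8, 0.4, -3.3]
opening: 0.43
grasp_force: 61.1
[0.6427 0.0052 0.3335] [-0.346  2.291  0.503 -0.009 -0.003 -0.002]
side [234 170] (150, 100, 3) [[234.4643 180.8793]] [[234.9069 161.786 ]]
top [329 150] (150, 100, 3) [[328.54   154.4118]] [[330.248  149.2414]]
wrist [290 262] (150, 200, 3) [[289.4249 245.2026]] [[285.9085 279.8985]]
```

View pics/c6.png

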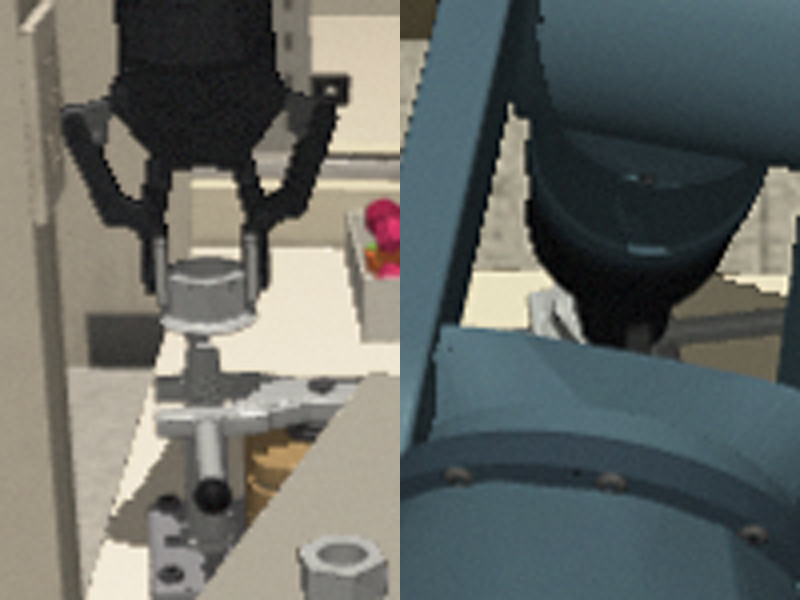

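The side view shows the nut gripped level between the pads, with the flange centre near column 209 and the stud tip near column 200. The tool was still settling when it was taken, so I'll settle and look closer.

```bash
python3 -m pendant '[[[0.2,0,0,0,0,0,0],[0.2,0,0,0,0,0,0],[0.2,0,0,3,0,0,0],[0.2,0,0,3,0,0,0]]]'
python3 - <<'E'
from h import *
np.set_printoptions(precision=4,suppress=True)
M=T();print(M[:3,3],rel(STUD+[0,0,.333],down(.1386),M))
ims=[]
for n,w in(("side",40),("wrist",60)):
    im=snap(n,n+"7.png")[1]
    p=proj(n,STUD+[0,0,.15],M)[0].astype(int)
    if n=="wrist":p=np.array([286,262])
    h=im[p[1]-60:p[1]+60,p[0]-w:p[0]+w];f=5 if n=="side" else 5;f=4
    print(n,p,proj(n,STUD+[0,0,.137],M),proj(n,M[:3,3]-[0,0,.155],M),proj(n,M[:3,3]-[0,0,.181],M))
    ims.append(cv2.resize(h,None,fx=f,fy=f,interpolation=cv2.INTER_CUBIC)[:,:,::-1])
cv2.imwrite("pics/c7.png",np.hstack(ims))
E
```

```text
time_s: 11.52
eef_pos: [0.6443, 0.0059, 0.337]
eef_rot: [0.0, 0.657, 0.754, 0.0]
wrist_force: [-1.0, -0.7, -1.9]
opening: 0.428
grasp_force: 61.1
[0.6443 0.0059 0.337 ] [-0.819  0.635  3.972  0.001  0.    -0.   ]
side [234 174] [[234.4643 180.8793]] [[234.0345 160.2799]] [[234.477  172.3771]]
wrist [286 262] [[283.3153 242.6538]] [[282.5738 278.8858]] [[282.3699 254.7853]]
```

View pics/c7.png

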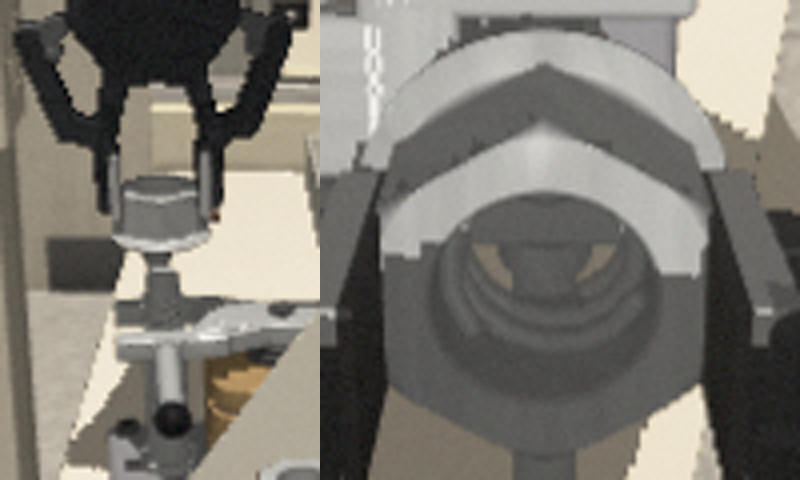

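The nut is level, centred between the pads at column 161 and over the stud at column 162. The wrist view agrees to within about 1 mm. I'll lower over the pilot in small steps.

```bash
f(){ egrep 'eef_pos|wrist_f'; }; python3 -m pendant '[[[0.2,0,0,8,0,0,0],[0.2,0,0,16,0,0,0],[0.2,0,0,16,0,0,0]]]'|f;python3 -m pendant '[[[0.2,0,0,2,0,0,0],[0.2,0,0,4,0,0,0],[0.2,0,0,4,0,0,0]]]'|f; python3 -m pendant '[[[0.2,0,0,1.5,0,0,0],[0.2,0,0,3,0,0,0],[0.2,0,0,3,0,0,0]]]'|f
```

```text
eef_pos: [0.6435, 0.0058, 0.3179]
wrist_force: [-0.8, -0.5, -2.1]
eef_pos: [0.6442, 0.0057, 0.316]
wrist_force: [-0.4, -0.3, -2.3]
eef_pos: [0.6443, 0.0057, 0.3134]
wrist_force: [-0.2, 0.8, -2.6]
```

```bash
f(){ egrep 'eef_pos|wrist_f'; }; for k in 1 2 3; do python3 -m pendant '[[[0.2,0,0,1,0,0,0],[0.2,0,0,2,0,0,0],[0.2,0,0,2,0,0,0]]]'|f; done;python3 -c "
from h import *
o=ctrl.get_obs();print(o['q'],o['torque'])"
```

```text
eef_pos: [0.6442, 0.0057, 0.3114]
wrist_force: [-1.2, -0.5, -2.0]
eef_pos: [0.6442, 0.0057, 0.3093]
wrist_force: [0.3, -0.3, -2.9]
eef_pos: [0.6443, 0.0057, 0.3073]
wrist_force: [0.2, 0.4, -1.0]
[-1.75006092e-01  4.26089993e-01  1.50104111e+00 -2.72166263e-05
  1.21470103e+00 -3.13011136e-01] [-0.04673336 -0.11445616 -0.03912196]
```

```bash
f(){ egrep 'eef_pos|wrist_f'; }; python3 -m pendant '[[[0.2,0,0,1.5,0,0,0],[0.2,0,0,3,0,0,0],[0.2,0,0,3,0,0,0]]]'|f; for k in 1 2 3; do python3 -m pendant '[[[0.2,0,0,1,0,0,0],[0.2,0,0,1,0,0,0]]]'|f; done
```

```text
eef_pos: [0.6442, 0.0056, 0.3042]
wrist_force: [0.6, -0.8, -2.8]
eef_pos: [0.6443, 0.0057, 0.3034]
wrist_force: [0.5, -0.6, -1.8]
eef_pos: [0.6443, 0.0057, 0.3025]
wrist_force: [0.7, -0.7, -1.3]
eef_pos: [0.6443, 0.0057, 0.3015]
wrist_force: [0.6, -0.9, -1.1]
```

```bash
f(){ egrep 'eef_pos|wrist_f'; }; for k in 1 2 3; do python3 -m pendant '[[[0.2,0,0,0.7,0,0,0],[0.2,0,0,0.7,0,0,0]]]'|f; done
```

```text
eef_pos: [0.6443, 0.0057, 0.3008]
wrist_force: [1.2, -0.9, -2.0]
eef_pos: [0.6443, 0.0057, 0.3001]
wrist_force: [1.2, -1.4, -1.6]
eef_pos: [0.6443, 0.0057, 0.2994]
wrist_force: [0.5, -1.0, -1.6]
```

```bash
f(){ egrep 'eef_pos|wrist_f'; }; for k in 1 2 3 ; do python3 -m pendant '[[[0.2,0,0,0.7,0,0,0],[0.2,0,0,0.7,0,0,0]]]'|f; done
```

```text
eef_pos: [0.6444, 0.0057, 0.2988]
wrist_force: [0.7, -0.8, -0.9]
eef_pos: [0.6444, 0.0057, 0.2987]
wrist_force: [-1.2, -0.5, 2.6]
eef_pos: [0.6445, 0.0057, 0.2985]
wrist_force: [-2.7, -0.1, 6.9]
```

```bash
f(){ egrep 'eef_pos|wrist_f'; }; for k in 1 2; do python3 -m pendant '[[[0.2,0,0,0,0,0,-0.1],[0.2,0,0,0,0,0,-0.2],[0.2,0,0,0,0,0,-0.2]]]'|f; done; python3 -c "
from h import *
o=ctrl.get_obs();print(o['q'],o['torque'],o['opening'])"
```

```text
eef_pos: [0.6448, 0.0052, 0.2989]
wrist_force: [-1.5, -1.8, 5.4]
eef_pos: [0.6449, 0.0053, 0.2993]
wrist_force: [-1.6, -2.3, 7.8]
[-1.75285948e-01  4.35753877e-01  1.50518123e+00 -7.80068930e-04
  1.19782618e+00 -7.18255858e-01] [-0.37472139  0.30456604  0.01533928] 0.430067202154299
```

```bash
f(){ egrep 'eef_pos|wrist_f'; }; for k in 1 2 3; do python3 -m pendant '[[[0.2,0,0,-0.25,0,0,-0.1],[0.2,0,0,-0.5,0,0,-0.2],[0.2,0,0,-0.5,0,0,-0.2]]]'|f; done
```

```text
eef_pos: [0.6449, 0.0054, 0.2998]
wrist_force: [-1.7, -1.4, 7.8]
eef_pos: [0.6449, 0.0055, 0.3001]
wrist_force: [-0.4, -0.7, 6.1]
eef_pos: [0.6448, 0.0057, 0.3002]
wrist_force: [-0.3, 0.3, 5.6]
```

```bash
f(){ egrep 'eef_pos|wrist_f'; }; for k in 1 2 3; do python3 -m pendant '[[[0.2,0,0,0,0,0,-0.1],[0.2,0,0,0,0,0,-0.2],[0.2,0,0,0,0,0,-0.2]]]'|f; done
```

```text
eef_pos: [0.6445, 0.0056, 0.2991]
wrist_force: [1.7, -1.1, 0.1]
eef_pos: [0.6443, 0.0057, 0.2984]
wrist_force: [0.6, -1.1, -1.0]
eef_pos: [0.6443, 0.0057, 0.2985]
wrist_force: [1.8, 0.9, -3.1]
```

The thread has dropped off: the force vanished about 1.2 rad into backing off. I'll lower to meet the next ridge.

```bash
f(){ egrep 'eef_pos|wrist_f'; }; for k in 1 2 3 4; do python3 -m pendant '[[[0.2,0,0,0.8,0,0,0],[0.2,0,0,0.8,0,0,0]]]'|f; done
```

```text
eef_pos: [0.6443, 0.0058, 0.2978]
wrist_force: [1.1, -1.3, -1.6]
eef_pos: [0.6443, 0.0058, 0.2973]
wrist_force: [1.3, -0.6, -0.6]
eef_pos: [0.6444, 0.0058, 0.2971]
wrist_force: [-0.6, 0.6, 3.2]
eef_pos: [0.6444, 0.0058, 0.297]
wrist_force: [-3.3, 0.9, 8.3]
```

```bash
f(){ egrep 'eef_pos|wrist_f'; }; python3 -m pendant '[[[0.2,0,0,-0.6,0,0,0],[0.2,0,0,-0.6,0,0,0]]]'|f; for k in 1 2; do python3 -m pendant '[[[0.2,0,0,0.29,0,0,0.1],[0.2,0,0,0.58,0,0,0.2],[0.2,0,0,0.87,0,0,0.3],[0.2,0,0,1.16,0,0,0.4],[0.2,0,0,1.16,0,0,0.4]]]'|f; done
```

```text
eef_pos: [0.6444, 0.0058, 0.2971]
wrist_force: [-1.4, 0.5, 6.6]
eef_pos: [0.6448, 0.0055, 0.2958]
wrist_force: [1.3, -0.9, 3.1]
eef_pos: [0.6448, 0.0054, 0.2947]
wrist_force: [2.3, -0.6, 4.1]
```

It follows the helix at one pitch lower, so I'll run it down.

```bash
f(){ egrep 'eef_pos|wrist_f'; }; for k in 1 2; do python3 -m pendant '[[[0.2,0,0,0.29,0,0,0.1],[0.2,0,0,0.58,0,0,0.2],[0.2,0,0,0.87,0,0,0.3],[0.2,0,0,1.16,0,0,0.4],[0.2,0,0,1.16,0,0,0.4]]]'|f; done;  python3 -c "
from h import *
o=ctrl.get_obs();print(o['q'][5],o['torque'],o['opening'])"
```

```text
eef_pos: [0.6448, 0.0053, 0.2936]
wrist_force: [0.8, -1.7, 5.1]
eef_pos: [0.6447, 0.0052, 0.2924]
wrist_force: [0.3, -1.8, 6.2]
-0.31341676445025385 [-0.40862623 -0.08148732  0.00108812] 0.4269666698778612
```

```bash
f(){ egrep 'eef_pos|wrist_f|grasp'; python3 -c "
from h import *
o=ctrl.get_obs();print(o['q'][5],o['torque'][2],o['opening'])"; }; for k in 1 2 3 4; do python3 -m pendant '[[[0.2,0,0,0.26,0,0,0.1],[0.2,0,0,0.52,0,0,0.2],[0.2,0,0,0.52,0,0,0.2]]]'|f; done
```

```text
eef_pos: [0.6447, 0.0052, 0.2919]
wrist_force: [1.1, -1.8, 6.8]
grasp_force: 62.2
-0.11347186530832151 -0.04790223584730684 0.42995764917681145
eef_pos: [0.6446, 0.0052, 0.2913]
wrist_force: [-0.6, -2.4, 6.4]
grasp_force: 62.2
0.08655353339538827 -0.05436575661359752 0.430363376718561
eef_pos: [0.6446, 0.0052, 0.2909]
wrist_force: [-0.4, -2.4, 5.8]
grasp_force: 62.2
0.2866227048969522 -0.08039536979717915 0.43139797952986336
eef_pos: [0.6447, 0.0053, 0.2908]
wrist_force: [-1.3, -1.3, 8.9]
grasp_force: 62.5
0.48655503486010737 -0.13189412404994127 0.4294380569583592
```

```bash
f(){ egrep 'eef_pos|wrist_f|grasp'; python3 -c "
from h import *
o=ctrl.get_obs();print(o['q'][5],o['torque'][2],o['opening'])"; }; for k in 1 2 3; do python3 -m pendant '[[[0.2,0,0,0,0,0,0.08],[0.2,0,0,0,0,0,0.08]]]'|f; done
```

```text
eef_pos: [0.6446, 0.0052, 0.2907]
wrist_force: [-1.3, -1.7, 8.4]
grasp_force: 62.5
0.5651327892669639 -0.23878868622191257 0.4269421879607649
eef_pos: [0.6444, 0.0051, 0.2907]
wrist_force: [-2.3, -2.8, 8.9]
grasp_force: 62.6
0.6449546784708121 -0.31099996811207725 0.4283401938614307
eef_pos: [0.6443, 0.0051, 0.2906]
wrist_force: [-2.8, -2.6, 9.8]
grasp_force: 62.6
0.7245589528888438 -0.12120373531668542 0.42992765440764147
```

The height has stalled at what should be seat height. To confirm it bears, I'll let go, rise, turn back 60° so the flats line up again, and re-grip.

```bash
python3 -m pendant '[[[0.65,0,0,0,0,0,0],[0.65,0,0,0,0,0,0],[0.65,0,0,0,0,0,0],[0.65,0,0,-10,0,0,0],[0.65,0,0,-30,0,0,0]]]'; python3 -m pendant '[[[0.65,0,0,0,0,0,-0.12],[0.65,0,0,0,0,0,-0.24],[0.65,0,0,0,0,0,-0.36],[0.65,0,0,0,0,0,-0.48],[0.65,0,0,0,0,0,-0.6]]]'>/dev/null; python3 -m pendant '[[[0.65,0,0,0,0,0,-0.12],[0.65,0,0,0,0,0,-0.24],[0.65,0,0,0,0,0,-0.36],[0.65,0,0,0,0,0,-0.45],[0.65,0,0,0,0,0,-0.45]]]'
python3 - <<'E'
from h import *
np.set_printoptions(precision=4,suppress=True)
M,im=snap("wrist","w8.png");print(M[:3,3],ctrl.get_obs()["q"][5],rel(STUD+[0,0,.320],down(.1386),M))
# bore/hex estimate: gray image, circles
print([(np.array(b["point"])*[560,420],b["confidence"]) for b in ctrl.boxes_of("wrist","flange_nut")],proj("wrist",STUD+[0,0,.136],M))
ctrl.camera("side");print([(np.array(b["point"])*[560,420],b["confidence"]) for b in ctrl.boxes_of("side","flange_nut")],proj("side",[STUD+[0,0,.110],STUD+[0,0,.123],STUD+[0,0,.136]]))
E
```

```text
time_s: 21.28
eef_pos: [0.6431, 0.006, 0.3168]
eef_rot: [-0.002, 0.944, 0.329, -0.003]
wrist_force: [-0.0, 0.3, -0.7]
opening: 0.653
grasp_force: 0.0
time_s: 22.12
eef_pos: [0.6443, 0.0058, 0.32]
eef_rot: [0.0, 0.651, 0.759, 0.0]
wrist_force: [0.2, 0.4, 0.2]
opening: 0.652
grasp_force: 0.0
[0.6443 0.0058 0.32  ] -0.3220393640184427 [-0.727  0.551  0.028  0.    -0.     0.014]
[(array([280.896, 228.816]), 0.96)] [[283.5354 253.7853]]
[(array([235.984, 186.48 ]), 0.78)] [[234.9104 192.9157]
 [234.6969 187.1578]
 [234.481  181.3305]]
```

The side camera's nut centre, at row 186.5, fits a nut near its seat (187.2 expected). I'll re-grip and test.

```bash
python3 -m pendant '[[[0.65,0,0,10,0,0,0.014],[0.65,0,0,20,0,0,0.014],[0.65,0,0,27,0,0,0.014],[0.65,0,0,27,0,0,0.014]]]'; python3 -m pendant '[[[0.2,0,0,0,0,0,0],[0.2,0,0,0,0,0,0],[0.2,0,0,0,0,0,0],[0.2,0,0,0,0,0,0],[0.2,0,0,0,0,0,0]]]';f(){ egrep 'eef_pos|wrist_f|opening'; python3 -c "
from h import *
o=ctrl.get_obs();print(o['q'][5],o['torque'])"; }; f</dev/null; for k in 1 2; do python3 -m pendant '[[[0.2,0,0,0.1,0,0,0.05],[0.2,0,0,0.2,0,0,0.1],[0.2,0,0,0.2,0,0,0.1]]]'|f;done
```

```text
time_s: 22.65
eef_pos: [0.6432, 0.0059, 0.2894]
eef_rot: [-0.002, 0.658, 0.753, -0.001]
wrist_force: [-1.1, 0.4, -0.2]
opening: 0.652
grasp_force: 0.0
time_s: 23.07
eef_pos: [0.6445, 0.0058, 0.2924]
eef_rot: [0.0, 0.658, 0.753, 0.0]
wrist_force: [5.2, 0.2, -6.5]
opening: 0.427
grasp_force: 63.3
-0.3091962439889076 [ 0.12728238 -0.54993384  0.2773466 ]
eef_pos: [0.6444, 0.0059, 0.2923]
wrist_force: [5.2, -0.1, -6.9]
opening: 0.426
-0.20829698065773508 [ 0.13708455 -0.50400407  0.60371352]
eef_pos: [0.6445, 0.006, 0.2922]
wrist_force: [5.6, 0.9, -6.3]
opening: 0.426
-0.10964995288113451 [ 0.21739646 -0.39514267  1.0903001 ]
```

```bash
f(){ egrep 'eef_pos|wrist_f|opening'; python3 -c "
from h import *
o=ctrl.get_obs();print(o['q'][5],o['torque'])"; }; for k in 1 2 3; do python3 -m pendant '[[[0.2,0,0,0.15,0,0,0.07],[0.2,0,0,0.15,0,0,0.07]]]'|f;done
```

```text
eef_pos: [0.6445, 0.006, 0.292]
wrist_force: [5.2, 0.9, -6.4]
opening: 0.425
-0.039115161379847295 [ 0.17238189 -0.40631965  1.06888825]
eef_pos: [0.6445, 0.0063, 0.292]
wrist_force: [5.6, 1.7, -5.2]
opening: 0.425
0.030472385349387576 [ 0.52641234 -0.42289231  1.50916326]
eef_pos: [0.6446, 0.0064, 0.2919]
wrist_force: [6.7, 2.1, -4.3]
opening: 0.428
0.09977101391734362 [ 0.62268666 -0.47722741  1.74744591]
```

```bash
f(){ egrep 'eef_pos|wrist_f|opening'; python3 -c "
from h import *
o=ctrl.get_obs();print(o['q'][5],o['torque'])"; }; python3 -m pendant '[[[0.6,0,0,0,0,0,0],[0.6,0,0,0,0,0,0],[0.6,0,0,0,0,0,0]]]'|f;python3 -m pendant '[[[0.2,0,0,0,0,0,0],[0.2,0,0,0,0,0,0],[0.2,0,0,0,0,0,0],[0.2,0,0,0,0,0,0]]]'|f; for k in 1 2; do python3 -m pendant '[[[0.2,0,0,0.2,0,0,0.1],[0.2,0,0,0.2,0,0,0.1]]]'|f;done
```

```text
eef_pos: [0.6443, 0.0055, 0.2924]
wrist_force: [-0.5, -0.9, 0.7]
opening: 0.6
0.10079781015237523 [ 0.01239487 -0.01578856 -0.01566178]
eef_pos: [0.6445, 0.0055, 0.2927]
wrist_force: [-2.9, -0.3, 5.7]
opening: 0.434
0.10030563863183499 [-0.15353873  0.2942343   0.5964129 ]
eef_pos: [0.6444, 0.0052, 0.2927]
wrist_force: [-3.4, -3.7, 6.6]
opening: 0.429
0.2027089271214553 [-0.69935609  0.55098903  1.56057566]
eef_pos: [0.6441, 0.0046, 0.2927]
wrist_force: [-5.7, -6.4, 8.9]
opening: 0.436
0.30237008767714085 [-1.22240618  0.99177115  1.73360583]
```

```bash
f(){ egrep 'eef_pos|wrist_f|opening'; python3 -c "
from h import *
o=ctrl.get_obs();print(o['q'][5],o['torque'])"; }; python3 -m pendant '[[[0.6,0,0,0,0,0,0],[0.6,0,0,0,0,0,0],[0.6,0,0,0,0,0,0]]]'|f;python3 -m pendant '[[[0.2,0,0,0,0,0,0],[0.2,0,0,0,0,0,0],[0.2,0,0,0,0,0,0],[0.2,0,0,0,0,0,0]]]'|f; for k in 1 2; do python3 -m pendant '[[[0.2,0,0,0.1,0,0,0.1],[0.2,0,0,0.1,0,0,0.1]]]'|f;done
```

```text
eef_pos: [0.6442, 0.0058, 0.291]
wrist_force: [-0.7, -0.9, 0.1]
opening: 0.599
0.3013245660770587 [ 0.00222132  0.00693126 -0.03556543]
eef_pos: [0.6446, 0.0057, 0.2916]
wrist_force: [1.5, -2.2, 1.5]
opening: 0.447
0.30046575340320253 [-0.28302935 -0.34927283  0.62352651]
eef_pos: [0.6451, 0.0067, 0.2918]
wrist_force: [5.1, 3.1, 1.6]
opening: 0.446
0.4033160199883408 [ 0.74762989 -0.70290465  1.56790956]
eef_pos: [0.6458, 0.0077, 0.2919]
wrist_force: [10.1, 7.9, -2.4]
opening: 0.445
0.5041781539965287 [ 1.60107774 -1.68179984  0.93131   ]
```

The nut no longer turns: the pads slip at about 1.7 N m, so the flange is bearing. I'll release, retreat and check.

```bash
python3 -m pendant '[[[0.65,0,0,0,0,0,0],[0.65,0,0,0,0,0,0],[0.65,0,0,0,0,0,0],[0.65,0,0,-10,0,0,0],[0.65,0,0,-30,0,0,0]]]' >/dev/null; python3 -m pendant '[[[0.65,0,0,-35,0,0,0],[0.65,0,0,-70,0,0,0],[0.65,0,0,-110,0,0,0],[0.65,0,0,-110,0,0,0],[0.65,0,0,-110,0,0,0]]]'
python3 - <<'E'
from h import *
np.set_printoptions(precision=4,suppress=True)
b6=cv2.imread("pics/side1.png")
M,_=snap("wrist","w9.png")
print([(np.array(b["point"])*[560,420],b["confidence"]) for b in ctrl.boxes_of("wrist","flange_nut")],proj("wrist",STUD+[0,0,.123],M))
_,im=snap("side","s9.png")
for n in("flange_nut","plain_nut","dappen","handle_1"):
    print(n,[(np.array(b["point"])*[560,420],b["confidence"]) for b in ctrl.boxes_of("side",n)][:2])
print(proj("side",[STUD+[0,0,.123],STUD-.076*Y+[0,0,.104],STUD-.104*Y+[0,0,.104]]))
E
```

```text
time_s: 26.73
eef_pos: [0.6448, 0.0054, 0.436]
eef_rot: [0.002, 0.902, 0.432, 0.003]
wrist_force: [-0.7, 0.2, -0.3]
opening: 0.649
grasp_force: 0.0
[(array([278.992, 186.984]), 0.85), (array([193.592,  41.202]), 0.43)] [[280.6169 197.1418]]
flange_nut [(array([236.32 , 186.186]), 0.93), (array([246.4  , 196.686]), 0.49)]
plain_nut [(array([270.984, 237.72 ]), 0.55)]
dappen [(array([302.512, 211.89 ]), 0.64)]
handle_1 [(array([243.824, 200.508]), 0.76)]
[[234.6969 187.1578]
 [236.716  211.8955]
 [237.4132 218.5628]]
```

Run:
```python
from h import *
np.set_printoptions(precision=1,suppress=True)
g=cv2.cvtColor(cv2.imread("pics/s9.png"),cv2.COLOR_BGR2GRAY)
print("cols 218..254");
for r in range(172,204):print(r,g[r,218:255:2])
for nm,h in(("top",.136),("flt",.115),("bot",.110)):
  r=.022 if nm=="top" else .025
  a=np.linspace(0,2*np.pi,60);P=proj("side",np.c_[STUD[0]+r*np.cos(a),STUD[1]+r*np.sin(a),h+0*a]);print(nm,P.min(0),P.max(0))
print("tip",proj("side",STUD+[0,0,.137]))
```

```text
cols 218..254
172 [127 128 129 133 129 229 229 220 221 228 228 228 227 227 228 229 229 229
 229]
173 [ 98 100 101  99 124 226 220 142 153 227 228 229 228 228 228 228 228 227
 230]
174 [ 70  69  76  75 171 228 148  11  11 203 230 229 228 227 228 228 229 229
 228]
175 [ 66  65  68  67 215 228  83  28  35 102 228 227 227 229 226 228 229 228
 230]
176 [ 64  66  64  66 217 227  34  68  71  23 229 227 229 229 228 228 228 228
 229]
177 [ 65  64  64  62 221 228  51  82  89  36 228 228 228 229 229 229 228 229
 228]
178 [ 64  60  63  62 223 226  98 117 135 113 221 225 228 227 228 229 227 230
 229]
179 [ 60  61  64  61 227 208 163 184 189 185 179 198 212 227 228 229 229 229
 230]
180 [ 60  61  60  92 212 186 172 160 170 156 144 178 150 220 229 229 228 230
 229]
181 [ 62  60  61 163 191 164 109 183 187 183 120 134 184 173 231 230 230 230
 230]
182 [ 58  55  58 162 187 121 103 172 182 168 111 107 181 122 228 229 230 231
 230]
183 [ 59  56  57 127 181 143 108 141 159 145 115 166 158  91 225 228 228 229
 231]
184 [ 55  54  56 112 145 178 146 144 148 148 156 180 101  93 225 231 230 230
 230]
185 [ 5
[... 983 characters left out ...]
 194]
197 [175 224 228 204 130 172 196 190 202 205 191 164 121 197 188 199 176 178
 168]
198 [174 225 202 186 188 176 164 129 150 147 143 189 194 215 193 221 187 121
 118]
199 [165 232 185 185 176 188 205 177 164 163 173 206 197 207 169 120 130 110
 115]
200 [132 231 208 163 110 148 136 145 127 129 130 125 125 150 141 141 123 108
 115]
201 [190 232 207 125 130 125 125 120 173 177 121 117 124 133 134 136 120 100
 104]
202 [224 231 207 119 125 123 123 116 173 180 115 119 121 131 130 129 112  79
  70]
203 [224 233 213 118 120 117 115 104 177 182 125 107 117 125 109  95  84  69
  65]
top [223.7 177.2] [245.2 185.6]
flt [222.7 185.9] [246.9 195.8]
bot [222.8 188.1] [247. 198.]
tip [[234.5 180.9]]
```

In the side image the flange's lower edge is at row 198 and the front of the top face at row 185.5. Both match the prediction for a seated nut, so I'm handing in.

```bash
python3 -c "
from bench import ctrl
print(ctrl.hand_in())"
```

```text
the job is handed in; nothing more can be done
None
```

I lowered the bridge gently onto the flask with its fork round the stud, started the flange nut by backing it off until the thread dropped in, ran it down clockwise until its flange bears on the bridge, and handed the job in at about 27 s; the arm was clear and I saw no sign that it touched anything else on the bench.

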